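Change over four mixed-up bench stations

ROBOT

A 6-joint arm with a two-finger parallel gripper is mounted at the origin on a cart in front of the work surface, level with it; the furniture and walls round the work are solid. World frame = base frame: x ahead of the robot, y to its left, z up, the work surface at z = 0. Lengths are in mm, angles in degrees, forces in N, time in s.
With the tool pointing down it reaches from about 350 to 850 mm from the base axis. Payload 8.1 kg.
Tool frame: the origin (TCP) lies midway between the tips of the shut fingers; the grasp point (between the pads) lies 19 mm behind it; z points along the fingers, y is the line along which they close (so a half turn about z gives the same grasp; the last joint's range is limited). The gripper opens to 85 mm and grips with 20 to 120 N. Pads are 22 mm wide; open, the fingers measure 114 mm over their backs; the gripper's body (76 mm by 85 mm) begins 54 mm behind the grasp point. The pads swing forward as they close: fully open they stand 13 mm farther back than shut.
Start: joints at [-74.622, 7.471, 85.268, -0, 87.261, -4.893], TCP at [207.899, -562.835, 231.292] pointing down, gripper open.
Joint ranges: [-169.43, 169.43], [-51.17, 129.36], [1.28, 143.12], [-76.62, 256.62], [0, 156.53], [-152.29, 152.29]. Speed limits (degrees/s): [136.94, 136.94, 159.86, 180, 180, 180].

INTERFACE

Orientations are given as [roll, pitch, yaw] about the fixed x, y, z axes, in that order (R = Rz(yaw) Ry(pitch) Rx(roll)).
In Python, from bench import r, optics, workorder gives the robot as it stands.
- The arm moves only by the tool run_rows, called after "Emit:" as a command line: name --argument value ..., lists and objects as JSON in quotes. Schema: {"type":"object","properties":{"increments":{"type":"array","items":{"type":"array","prefixItems":[{"type":"array","items":{"type":"number"},"minItems":3,"maxItems":3},{"type":"array","items":{"type":"number"},"minItems":3,"maxItems":3},{"type":"number"}],"minItems":3,"maxItems":3},"minItems":1,"maxItems":8},"grip_n":{"type":"number"},"only":{"type":"string"},"quiet":{"type":"boolean"},"lines":{"type":"string"}},"required":["increments"],"additionalProperties":false}. increments is a list of rows, 1 to 8 of them, each written [[rx, ry, rz], [dx, dy, dz], opening]: a rotation vector rx, ry, rz in fractions of the full range, 1 being 90 degrees, then dx, dy, dz in fractions of the full range, 1 being 800 mm, then the finger opening in mm; each row is the pose to reach, as a shift and turn from the pose commanded when the call began, along the tool's axes at that moment; what a row does not reach only later rows make up. A row lasts 1/8 s, in which the tool goes at most 62.5 mm and 10.7 degrees, less where a joint would pass 70% of its speed; a pose out of reach is approached as far as the arm can. The fingers move at their own pace and stop on an object; grip_n is the grip in N (left out, the last holds). Time passes only in rows, so rows that do not move let the fingers close. The tool returns the time, the measured TCP pose, the force, the opening and the grip force at its end. only (a regular expression) keeps the lines of the reply that match it, lines (a string "A,B") keeps lines A to B, and quiet returns only ok. Shift and turn numbers lie between -1 and 1, and a call with a number outside is refused. Input that does not fit is refused with a message, and nothing moves.
- r.sense(): the state, without advancing time (a new reading comes with each control period).
- optics.snapshot(name): name is "side" or "top"; returns a dict with "pixels" (384x512x3 uint8, blue, green, red), "fx", "fy", "cx", "cy" (pixels), "pose" (4x4, takes a point from camera to world coordinates). Camera axes: x right, y up, looking along -z (the intrinsics and any distortion apply to the point x, -y, -z); pixel columns grow to the right and rows downward; lengths in mm; the calibration is good to about 2 mm. A picture is of the moment at which its call begins. There is no depth.
- workorder.hand_in(): hands the job in; it is judged then, once.
The state is a dict: "time": time; "joint_pos": joint angles; "qd": joint speeds; "joint_efforts": joint torques, N m; "tool_pos": TCP position; "tcp_rot": TCP orientation; "ft_force": force on the tool from outside, world axes, zero at the start; "wrist_torque": the same for the moment, N m; "finger_gap": finger opening in mm; "grip_force": force on a finger pad.
Only numpy, scipy, OpenCV 4.12 (cv2) and the standard library are available. Lean on these libraries where they do the work, as an engineer would, in place of code of your own. Each camera call takes 0.05 s, during which the arm holds its last target. There are 200 camera calls.

TASK

The four things on the bench stations are mixed up, each standing on another's station: put the orange-capped bottle on the middle of the magnetic stirrer's round plate, the blue-capped bottle on the middle of the balance's pan, the small dark blue bottle on the middle of the round cork mat, and the green slide case in the middle of the steel tray, lying flat with its length along the tray's. Only one thing fits on a station at a time, so park things on the empty rubber mat as you need. Keep the bottles upright, set everything down rather than drop it, and leave the pocket torch where it lies.

Things in the scene. Friction and masses are not known exactly. Their poses are not given: they have to be found in the camera images.
- orange_cap_bottle: clear bottle of pink medium with an orange cap, the tallest, closed and upright: round body 64 mm across, total height 135 mm; screw cap 34 mm across on the top 16 mm (119 to 135 mm above the underside), narrower than the body, strong enough to lift it by. Origin: centre of the underside, z up. Loose, about 0.3 kg. It starts upright on one of the four stations that is not its own.
- blue_cap_bottle: clear bottle of clear buffer with a blue cap, closed and upright: round body 60 mm across, total height 125 mm; screw cap 32 mm across on the top 15 mm (110 to 125 mm above the underside), narrower than the body, strong enough to lift it by. Origin: centre of the underside, z up. Loose, about 0.3 kg. It starts upright on one of the four stations that is not its own.
- small_bottle: small dark blue bottle with a dark blue cap, the shortest, closed and upright: round body 54 mm across, total height 95 mm; screw cap 35 mm across on the top 11 mm (84 to 95 mm above the underside), narrower than the body, strong enough to lift it by. Origin: centre of the underside, z up. Loose, about 0.15 kg. It starts upright on one of the four stations that is not its own.
- slide_case: green rectangular slide case, closed, 35 mm (its x) x 85 mm (its y) x 36 mm high; grasp it across the 35 mm side. Origin: centre of the underside, z up. Loose, about 0.1 kg. It starts lying flat, at any yaw, on one of the four stations that is not its own.
- stirrer_top (a point): magnetic stirrer: this point is on its top, 16 mm above the bench, z up, at the middle of its round white ceramic plate, 90 mm across. The stirrer is a fixed flat white slab 112 x 94 mm; from this point it reaches 65 mm to its front (-x, with a small black dial, top 15.5 mm above the bench), 47 mm to the back and each side.
- balance_top (a point): balance: this point is on its top, 16 mm above the bench, z up, at the middle of its square steel pan, 84 x 84 mm. The balance is a fixed flat black slab 112 x 94 mm; from this point it reaches 65 mm to its front (-x, with a small green display), 47 mm to the back and each side.
- cork_mat_top (a point): cork mat: this point is on its top, 16 mm above the bench, z up, at the middle of the top of a fixed plain round brown cork disc, 96 mm across and 16 mm thick
- tray_top (a point): steel tray: this point is on its top, 16 mm above the bench, z up, at the middle of its flat floor. A fixed rectangular bare steel tray, 86 mm (x) x 121 mm (y) outside, 80 x 115 mm inside; its rim stands 3 mm above the floor. Its long side is its y.
- rubber_mat_top (a point): rubber mat: the middle of the top of a fixed square black rubber mat, 100 x 100 mm, 4 mm above the bench; empty at the start, the free parking spot. z up. The stations and the mat lie 11 cm or more apart, centre to centre.
- torch: pocket torch, a black ribbed cylinder 23 mm thick and 72 mm long, lying loose on the bench among the stations, its length along its y. Origin: on the bench under its middle. A bystander. A tall microscope (x beyond 0.45, y below -0.08) blocks a hand swinging in from the right: come in close to the base. Behind the left stations (x beyond 0.63) stands a tall instrument.
There are look-alikes about, which are no part of the job. Leave any red look-alike of the small_bottle alone.

How it is judged:
By the outcome, as a careful person would: the job done as asked, in the order asked, and still so for the second after the job is handed in, with the robot touching nothing.
It also fails if it takes over 115 s, if anything falls off the work surface, if the arm or the gripper's body presses on something with over 40 N, if the wrist force passes 120 N, or if a joint passes its speed limit or range.

## Working session

There is one attempt and no reset: what is moved stays moved. The work goes in short steps, Python scripts to look and compute and a tool call to move; the robot and the scene stay as the last step left them, time stands still between calls to the robot, and variables do not carry over. Pictures are saved under pics/ and viewed, at most 14 in all, crops included, and the job is handed in when it is done.

```bash
mkdir -p pics; ls; python3 - <<'E'
from bench import r, optics, workorder
import cv2
for n in("top","side"):
    s=optics.snapshot(n); cv2.imwrite(f"pics/{n}0.png",cv2.resize(s["pixels"],(800,600),interpolation=cv2.INTER_CUBIC))
    print(n,{k:(v.tolist() if hasattr(v,'tolist') else v) for k,v in s.items() if k!="pixels"})
print(r.sense())
E
```

```text
pics
top {'fx': 422.91464036029333, 'fy': 422.91464036029333, 'cx': 258.01056734180196, 'cy': 188.447888405447, 'pose': [[-0.025146214597134148, 0.9866962976877989, -0.1606178197480758, 335.9872381876815], [-0.9996056322133818, -0.02682656471968632, -0.008301534353699526, 135.90913097662624], [-0.01249991754853005, 0.16034572508966669, 0.9869817630061607, 925.0579618173405], [0.0, 0.0, 0.0, 1.0]]}
side {'fx': 408.16016679532623, 'fy': 408.16016679532623, 'cx': 257.4226283944505, 'cy': 191.41234535172708, 'pose': [[0.9995687890992496, 0.002637421104983647, -0.029245168294523192, 457.4858079361996], [-0.02415264031790126, 0.6402701344620305, -0.7677700208276224, -511.18204136455716], [0.016699874979594596, 0.7681452980562262, 0.640057743683941, 576.1835845877703], [0.0, 0.0, 0.0, 1.0]]}
{'time': 0.1, 'joint_pos': array([-7.46210398e+01,  7.51083261e+00,  8.53240368e+01,  1.02255899e-03,
        8.72624645e+01, -4.89240478e+00]), 'qd': array([ 0.0211402 , -0.11953371, -0.25150427, -0.02667724, -0.02800068,
       -0.07955595]), 'joint_efforts': array([ 9.57253724e-04, -5.70952249e+01, -5.01941228e+01, -1.79304134e-04,
        8.04205280e-03,  1.45411661e-05]), 'tool_pos': array([ 207.77889834, -562.33507435,  230.33924716]), 'tcp_rot': array([-1.79903108e+02, -9.31869140e-03,  2.02713074e+01]), 'ft_force': array([-0.07876806, -0.46013857, -0.24507176]), 'wrist_torque': array([-0.04236213,  0.01579037, -0.05643219]), 'grip_force': 0.0, 'finger_gap': 85.27914667629405}
```

View pics/top0.png

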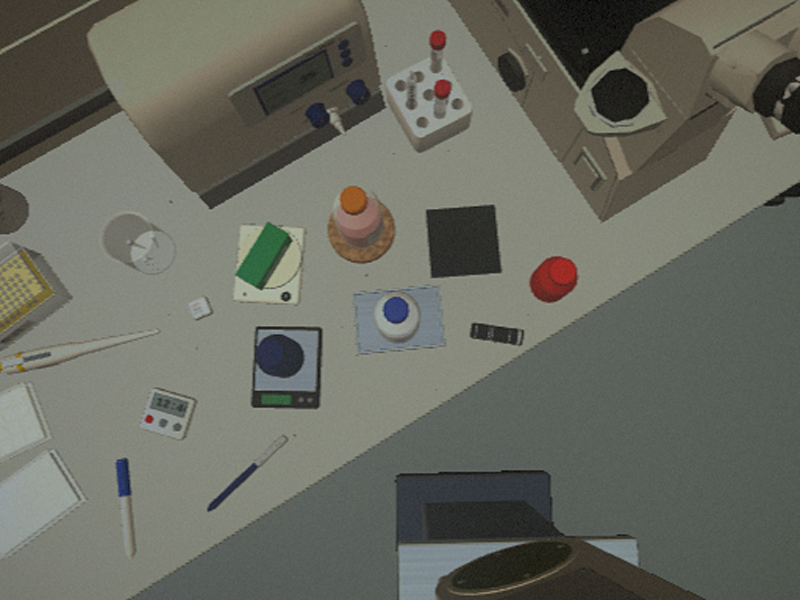

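View pics/side0.png

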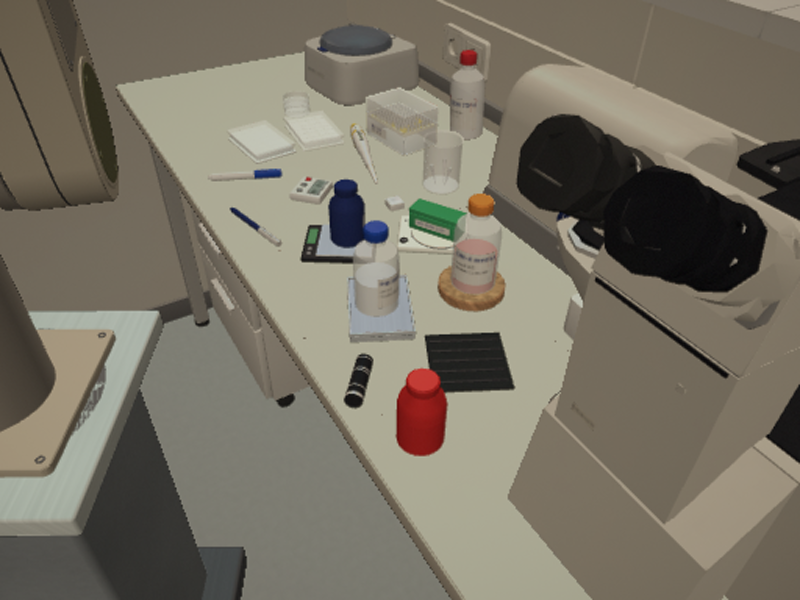

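The top view (800x600) shows the orange-cap bottle on the cork mat at (353,200), the blue-cap bottle on the tray at (396,309) and the small dark bottle on the balance at (280,355). The green case is on the stirrer at (264,257), and the rubber mat at (463,241) is empty.

Things that could be mistaken for targets:
- The red look-alike of the small bottle: top (555,280), side (421,410).
- The far bottle with a red cap: side (467,95).
- The dark blue pen: top (245,475).

I choose by cap and body colour, and check that in close crops.

```bash
python3 - <<'E'
from bench import optics
import cv2
t=optics.snapshot("top")["pixels"]; s=optics.snapshot("side")["pixels"]
cv2.imwrite("raw_top.png",t);cv2.imwrite("raw_side.png",s)
cv2.imwrite("pics/topc.png",cv2.resize(t[105:292,140:390],None,fx=3.2,fy=3.2,interpolation=cv2.INTER_CUBIC))
cv2.imwrite("pics/sidec.png",cv2.resize(s[105:255,185:385],None,fx=4,fy=4,interpolation=cv2.INTER_CUBIC))
E
```

```text
(no output)
```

View pics/topc.png

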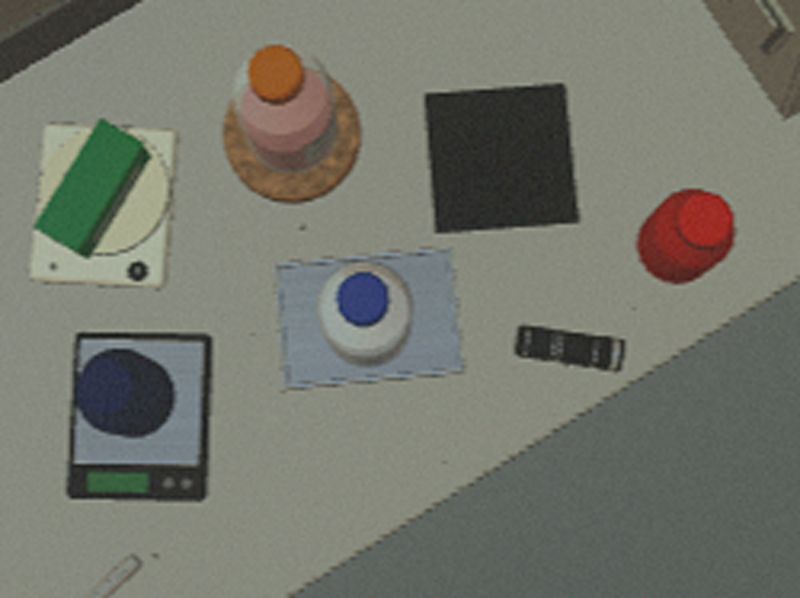

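View pics/sidec.png

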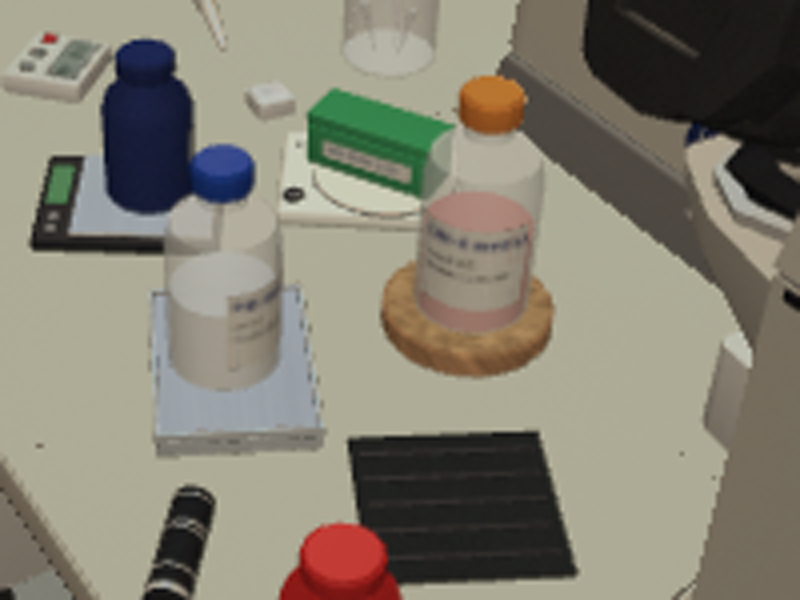

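The crops confirm the choice: orange cap at (277,71), blue cap at (362,298), small dark bottle at about (105,383) and the case at about (90,187) in the top crop. The red bottle at (705,220) is left alone.

```bash
cat > h.py <<'E'
import numpy as np, cv2
from bench import r, optics, workorder
from scipy.spatial.transform import Rotation as R
def ray(cam,u,v,z):
    T=np.array(cam["pose"]); d=T[:3,:3]@np.array([(u-cam["cx"])/cam["fx"],-(v-cam["cy"])/cam["fy"],-1.])
    return (T[:3,3]+d*(z-T[2,3])/d[2])[:2]
def blob(cam,lo,hi,box,z):
    "centroid, world position at z, and minAreaRect in world of an HSV range within box u0,v0,u1,v1"
    u0,v0,u1,v1=box; m=cv2.inRange(cv2.cvtColor(cam["pixels"],cv2.COLOR_BGR2HSV),lo,hi)
    n,l,s,c=cv2.connectedComponentsWithStats(m[v0:v1,u0:u1]); k=1+np.argmax(s[1:,4])
    ys,xs=np.nonzero(l==k); (cx,cy),rad=cv2.minEnclosingCircle(np.c_[xs,ys].astype(np.float32))
    w=np.array([ray(cam,x+u0,y+v0,z) for x,y in zip(xs,ys)],np.float32)
    return s[k,4],(c[k]+[u0,v0]).round(1),w.mean(0).round(1),ray(cam,cx+u0,cy+v0,z).round(1),cv2.minAreaRect(w)
def delta(target,yaw=None):
    "tool-axis shift, and turn about tool z, to a world TCP target pointing down"
    s=r.sense(); A=R.from_euler("xyz",s["tcp_rot"],degrees=True)
    print("shift",A.inv().apply(np.array(target)-s["tool_pos"]).round(1),"rpy",s["tcp_rot"].round(2))
    if yaw is not None: print("rotvec",(A.inv()*R.from_euler("xyz",[180,0,yaw],degrees=True)).as_rotvec(degrees=True).round(2))
E
python3 - <<'E'
from h import *
t=optics.snapshot("top"); s=optics.snapshot("side")
def T(u,v,z): return ray(t,140+(u+.5)/3.2-.5,105+(v+.5)/3.2-.5,z)
def S(u,v,z): return ray(s,185+(u+.5)/4-.5,105+(v+.5)/4-.5,z)
for n,z,f,c in [("mat T",4,T,[(425,94),(565,84),(579,222),(436,233)]),("mat S",4,S,[(348,438),(538,432),(577,575),(365,583)]),
 ("tray T",19,T,[(276,265),(452,250),(464,372),(286,389)]),("tray S",19,S,[(152,293),(300,288),(322,433),(156,441)]),
 ("bal T",16,T,[(77,334),(211,335),(207,499),(67,497)]),("pan T",16,T,[(80,342),(204,342),(200,466),(72,466)]),
 ("stir T",16,T,[(46,122),(176,130),(162,287),(30,277)]),("torch T",11,T,[(518,327),(625,340),(621,370),(516,354)])]:
    w=np.array([f(*p,z) for p in c]); e=[np.linalg.norm(w[i]-w[(i+1)%4]).round(1) for i in range(4)]
    d=w[0]+w[3]-w[1]-w[2]; print(n,w.mean(0).round(1),"edges",e,"yaw of y",np.degrees(np.arctan2(-d[0],d[1])).round(1))
for n,z,f,p in [("or T",151,T,(277,70)),("or S",151,S,(491,92)),("blue T",141,T,(362,298)),("blue S",141,S,(222,163)),("small T",111,T,(105,381)),("small S",111,S,(145,54)),
 ("cork l",16,T,(223,128)),("cork r",16,T,(361,128)),("cork bot",16,T,(293,201)),("cork S l",16,S,(382,312)),("cork S r",16,S,(552,306))]:
    print(n,f(*p,z).round(1))
print("case top",blob(t,(50,80,70),(85,255,255),(140,130,200,200),52))
h=cv2.cvtColor(t["pixels"],cv2.COLOR_BGR2HSV); print(h[165:168,165:172,2], h[160,160:190])
E
```

```text
mat T [561.7  56.2] edges [np.float64(98.8), np.float64(99.3), np.float64(99.3), np.float64(99.8)] yaw of y 2.7
mat S [562.2  54.6] edges [np.float64(98.7), np.float64(99.1), np.float64(100.3), np.float64(99.2)] yaw of y 92.3
tray T [449.2 150.6] edges [np.float64(120.0), np.float64(83.3), np.float64(119.7), np.float64(84.5)] yaw of y 3.7
tray S [451.7 146.8] edges [np.float64(82.3), np.float64(119.1), np.float64(83.1), np.float64(120.0)] yaw of y 93.3
bal T [388.3 305.7] edges [np.float64(90.9), np.float64(109.3), np.float64(93.2), np.float64(108.9)] yaw of y -2.1
pan T [396.2 306.7] edges [np.float64(84.0), np.float64(82.9), np.float64(85.5), np.float64(83.0)] yaw of y -1.5
stir T [534.3 331.6] edges [np.float64(90.9), np.float64(110.2), np.float64(90.7), np.float64(109.2)] yaw of y -5.6
torch T [426.7  15.6] edges [np.float64(72.8), np.float64(20.6), np.float64(71.4), np.float64(18.4)] yaw of y -9.4
or T [582.8 199.9]
or S [582.2 198.8]
blue T [446.2 152.7]
blue S [447.4 149.3]
small T [404.  309.5]
small S [402.3 306.2]
cork l [585.2 249. ]
cork r [582.5 153.4]
cork bot [532.2 201.2]
cork S l [533.9 190.8]
cork S r [628.8 195.9]
case top (np.int32(642), array([167.6, 162.6]), array([538.8, 333.3], dtype=float32), array([539.2, 333.7]), ((538.3878173828125, 332.2967224121094), (37.23227310180664, 84.29708862304688), 58.88594436645508))
[[103 105 101 104 106 107 107]
 [106 103 105 102 103 103 106]
 [103 102 103 106 109 107 105]] [[ 69 138 109]
 [ 71 149 101]
 [ 69 138 107]
 [ 67 133 109]
 [ 68 144 101]
 [ 68 128 106]
 [ 67 148 105]
 [ 68 134 105]
 [ 69 141 107]
 [ 69 143 105]
 [ 69 140 102]
 [ 67 138 107]
 [ 69 138 105]
 [ 69 141 107]
 [ 70 140 104]
 [ 67 140 102]
 [ 67 133 107]
 [ 67 135 102]
 [ 66 113  86]
 [ 59  81  66]
 [ 53  57  71]
 [ 30  38  80]
 [ 35  44  70]
 [ 35  47 135]
 [ 32  43 177]
 [ 33  42 175]
 [ 31  45 169]
 [ 32  39 170]
 [ 37  45 175]
 [ 31  42 169]]
```

The manual's scale: shifts go in shares of 800 mm and turns go in shares of 90 degrees. Converting my numbers, -295 mm / 800 = -0.3688, 250 mm / 800 = 0.3125, -69.73 degrees / 90 = -0.7748.

Emit:
run_rows --increments '[[[0, 0, -0.7748], [0.3125, -0.3688, 0], 60], [[0, 0, -0.7748], [0.3125, -0.3688, 0], 60], [[0, 0, -0.7748], [0.3125, -0.3688, 0], 60], [[0, 0, -0.7748], [0.3125, -0.3688, 0], 60], [[0, 0, -0.7748], [0.3125, -0.3688, 0], 60], [[0, 0, -0.7748], [0.3125, -0.3688, 0], 60], [[0, 0, -0.7748], [0.3125, -0.3688, 0], 60], [[0, 0, -0.7748], [0.3125, -0.3688, 0], 60]]' --grip_n 40

```text
time: 1.3
tool_pos: [340.6, -198.7, 231.5]
tcp_rot: [180.0, 0.0, 90.1]
ft_force: [-0.1, -0.2, 0.2]
finger_gap: 60.2
grip_force: 0.0
```

```bash
python3 -c "
from h import *
delta((440,60,231),90)"
```

```text
shift [258.5  99.9   0.4] rpy [1.7997e+02 3.0000e-02 9.0120e+01]
rotvec [0.03 0.03 0.12]
```

In the tool's units: 398 mm / 800 = 0.4975, 259 mm / 800 = 0.3238.

Emit:
run_rows --increments '[[[0, 0, 0], [0.3238, 0.125, 0], 60], [[0, 0, 0], [0.3238, 0.125, 0], 60], [[0, 0, 0], [0.3238, 0.125, 0], 60], [[0, 0, 0], [0.3238, 0.125, 0], 60], [[0, 0, 0], [0.3238, 0.125, 0], 60], [[0, 0, 0], [0.4975, 0.3025, 0], 60], [[0, 0, 0], [0.4975, 0.3025, 0], 60], [[0, 0, 0], [0.4975, 0.3025, 0], 60]]'

```text
time: 2.3
tool_pos: [576.4, 190.7, 231.0]
tcp_rot: [180.0, 0.0, 89.7]
ft_force: [0.0, -1.8, 1.0]
finger_gap: 60.1
grip_force: 0.0
```

Emit:
run_rows --increments '[[[0, 0, 0], [0.0375, 0.0375, 0.0625], 60], [[0, 0, 0], [0.0375, 0.0375, 0.0625], 60], [[0, 0, 0], [0.0375, 0.0375, 0.0625], 60]]'

```text
time: 2.68
tool_pos: [604.4, 219.2, 180.8]
tcp_rot: [-179.9, 0.0, 89.9]
ft_force: [0.3, 0.0, 0.7]
finger_gap: 59.9
grip_force: 0.0
```

```bash
python3 -c "
from h import *
delta((583,199.5,133),90)"
```

```text
shift [-19.8 -21.2  47.9] rpy [-1.7992e+02  5.0000e-02  8.9860e+01]
rotvec [-0.08  0.05 -0.14]
```

Emit:
run_rows --increments '[[[0, 0, 0], [-0.025, -0.0263, 0], 60], [[0, 0, 0], [-0.025, -0.0263, 0.025], 60], [[0, 0, 0], [-0.025, -0.0263, 0.06], 60], [[0, 0, 0], [-0.025, -0.0263, 0.06], 60], [[0, 0, 0], [-0.025, -0.0263, 0.06], 60]]'

```text
time: 3.3
tool_pos: [584.0, 200.5, 135.0]
tcp_rot: [179.9, -0.0, 90.0]
ft_force: [0.2, -0.2, -0.5]
finger_gap: 60.0
grip_force: 0.0
```

```bash
python3 - <<'E'
from h import *
delta((583,199.5,133),90)
t=optics.snapshot("top")["pixels"]; s=optics.snapshot("side")["pixels"]
a=cv2.resize(t[80:200,170:290],(400,400)); b=cv2.resize(s[60:200,240:380],(400,400))
cv2.imwrite("pics/g1.png",np.hstack([a,b]))
E
```

```text
shift [-1. -1.  2.] rpy [ 1.7988e+02 -3.0000e-02  8.9960e+01]
rotvec [ 0.12 -0.03 -0.04]
```

View pics/g1.png

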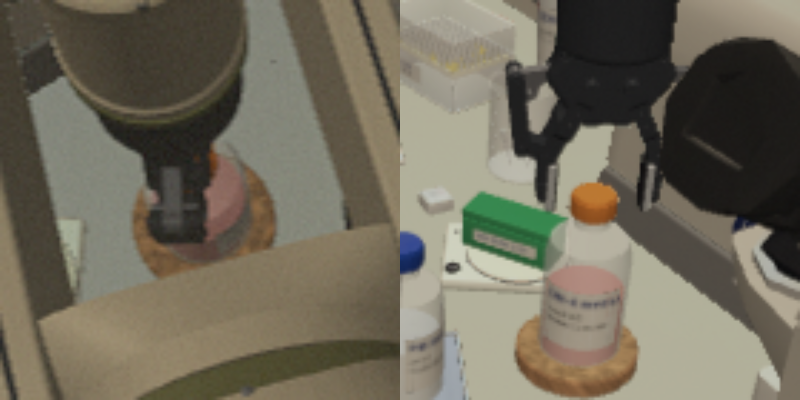

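The side crop shows the fingers (547 and 650, 185) either side of the orange cap (595,200), with the tips near mid-cap. I'll lower slightly and close.

In the tool's units: 3 mm / 800 = 0.0038, -1 mm / 800 = -0.0013.

Emit:
run_rows --increments '[[[0, 0, 0], [-0.0013, -0.0013, 0.0038], 60], [[0, 0, 0], [-0.0013, -0.0013, 0.0038], 60], [[0, 0, 0], [-0.0013, -0.0013, 0.0038], 25], [[0, 0, 0], [-0.0013, -0.0013, 0.0038], 25], [[0, 0, 0], [-0.0013, -0.0013, 0.0038], 25], [[0, 0, 0], [-0.0013, -0.0013, 0.0038], 25], [[0, 0, 0], [-0.0013, -0.0013, 0.0038], 25], [[0, 0, 0], [-0.0013, -0.0013, 0.0038], 25]]' --grip_n 40

```text
time: 4.4
tool_pos: [582.4, 199.7, 130.6]
tcp_rot: [180.0, -0.0, 90.0]
ft_force: [1.2, 0.6, 2.8]
finger_gap: 32.2
grip_force: 40.1
```

Emit:
run_rows --increments '[[[0, 0, 0], [0, 0, 0], 25], [[0, 0, 0], [0, 0, 0], 25], [[0, 0, 0], [0, 0, -0.0188], 25], [[0, 0, 0], [0, 0, -0.0375], 25], [[0, 0, 0], [0, 0, -0.0375], 25], [[0, 0, 0], [0, 0, -0.0375], 25]]'

```text
time: 5.15
tool_pos: [582.1, 199.6, 160.2]
tcp_rot: [-180.0, 0.0, 90.0]
ft_force: [-0.4, -0.6, -3.5]
finger_gap: 32.4
grip_force: 40.5
```

```bash
python3 -c "
from h import *
delta((562,55.5,132),90)"
```

```text
shift [-144.1  -20.1   28.2] rpy [-179.99    0.     90.  ]
rotvec [-0.01  0.   -0.  ]
```

In the tool's units: -144 mm / 800 = -0.18, -110 mm / 800 = -0.1375.

Emit:
run_rows --increments '[[[0, 0, 0], [-0.0375, -0.005, 0], 25], [[0, 0, 0], [-0.0875, -0.0125, 0], 25], [[0, 0, 0], [-0.1375, -0.0188, 0], 25], [[0, 0, 0], [-0.18, -0.025, 0], 25], [[0, 0, 0], [-0.18, -0.025, 0], 25], [[0, 0, 0], [-0.18, -0.025, 0.025], 25], [[0, 0, 0], [-0.18, -0.025, 0.0438], 25], [[0, 0, 0], [-0.18, -0.025, 0.0475], 25]]'

```text
time: 6.15
tool_pos: [560.3, 56.4, 119.3]
tcp_rot: [-179.7, -0.0, 90.1]
ft_force: [0.0, 0.2, -3.4]
finger_gap: 32.6
grip_force: 40.5
```

Emit:
run_rows --increments '[[[0, 0, 0], [0, 0, 0.0025], 25], [[0, 0, 0], [0, 0, 0.0038], 25], [[0, 0, 0], [0, 0, 0.005], 25], [[0, 0, 0], [0, 0, 0.005], 25]]'

```text
time: 6.65
tool_pos: [562.5, 55.7, 118.7]
tcp_rot: [180.0, -0.0, 90.0]
ft_force: [-0.1, 0.6, -3.3]
finger_gap: 32.1
grip_force: 40.5
```

In the tool's units: 1 mm / 800 = 0.0013, 0.5 mm / 800 = 0.0006.

Emit:
run_rows --increments '[[[0, 0, 0], [0, 0, 0.0006], 25], [[0, 0, 0], [0, 0, 0.0013], 25], [[0, 0, 0], [0, 0, 0.0013], 25], [[0, 0, 0], [0, 0, 0.0013], 25]]'

```text
time: 7.15
tool_pos: [563.0, 55.7, 118.5]
tcp_rot: [179.9, -0.0, 90.0]
ft_force: [-0.1, 0.2, 5.5]
finger_gap: 32.2
grip_force: 41.3
```

In the tool's units: 170 mm / 800 = 0.2125, 110 mm / 800 = 0.1375.

Emit:
run_rows --increments '[[[0, 0, 0], [0, 0, 0], 60], [[0, 0, 0], [0, 0, 0], 60], [[0, 0, 0], [0, 0, 0], 60], [[0, 0, 0], [0, 0, -0.025], 60], [[0, 0, 0], [0, 0, -0.09], 60], [[0, 0, 0], [0.0625, -0.04, -0.09], 60], [[0, 0, 0], [0.1375, -0.0875, -0.09], 60], [[0, 0, 0], [0.2125, -0.135, -0.09], 60]]'

```text
time: 8.15
tool_pos: [462.8, 212.6, 191.3]
tcp_rot: [179.9, -0.1, 89.9]
ft_force: [1.0, 0.3, 0.9]
finger_gap: 60.2
grip_force: 0.0
```

Emit:
run_rows --increments '[[[0, 0, 0], [0.075, -0.0475, 0], 60], [[0, 0, 0], [0.1025, -0.065, 0], 60], [[0, 0, 0], [0.1025, -0.065, 0], 60], [[0, 0, 0], [0.1025, -0.065, 0], 60]]'

```text
time: 8.65
tool_pos: [411.9, 293.1, 190.4]
tcp_rot: [179.9, -0.0, 90.0]
ft_force: [0.7, -0.4, 0.8]
finger_gap: 60.0
grip_force: 0.0
```

```bash
python3 - <<'E'
from h import *
delta((403,308,97),90)
t=optics.snapshot("top");s=optics.snapshot("side")
print("orange S",blob(s,(3,120,80),(25,255,255),(150,80,420,300),130),"orange T",blob(t,(3,120,80),(25,255,255),(200,100,350,220),132))
a=cv2.resize(t["pixels"][130:280,130:330],(400,300)); b=cv2.resize(s["pixels"][60:255,125:385],(400,300))
cv2.imwrite("pics/g2.png",np.hstack([a,b]))
E
```

```text
shift [14.9 -9.  93.3] rpy [ 1.7992e+02 -1.0000e-02  9.0030e+01]
rotvec [ 0.08 -0.01  0.03]
orange S (np.int32(655), array([300.6, 179.1]), array([555.5,  58.2], dtype=float32), array([555.8,  49.6]), ((554.6483764648438, 56.52721405029297), (74.52915954589844, 68.7182846069336), 4.933982849121094)) orange T (np.int32(242), array([300.8, 137.1]), array([563.5,  57.2], dtype=float32), array([563.2,  57.3]), ((562.73095703125, 56.871673583984375), (30.968416213989258, 34.05479049682617), 87.7995834350586))
```

View pics/g2.png

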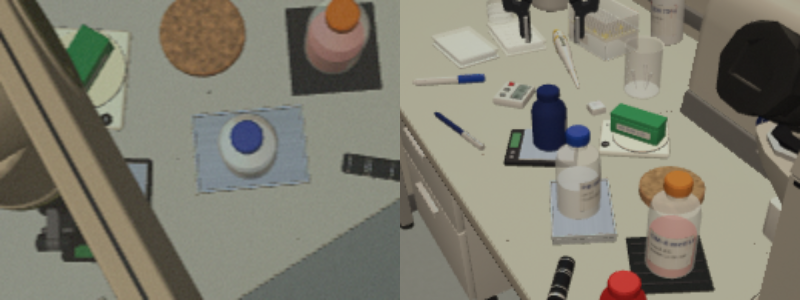

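The orange bottle is standing upright on the rubber mat (left panel 342,15), with the cork now clear at (202,34). Next is the small bottle.

In the tool's units: 93 mm / 800 = 0.1163, 80 mm / 800 = 0.1.

Emit:
run_rows --increments '[[[0, 0, 0], [0.0188, -0.0106, 0], 60], [[0, 0, 0], [0.0188, -0.0106, 0.05], 60], [[0, 0, 0], [0.0188, -0.0106, 0.1], 60], [[0, 0, 0], [0.0188, -0.0106, 0.1163], 60], [[0, 0, 0], [0.0188, -0.0106, 0.1163], 60], [[0, 0, 0], [0.0188, -0.0106, 0.1163], 25], [[0, 0, 0], [0.0188, -0.0106, 0.1163], 25], [[0, 0, 0], [0.0188, -0.0106, 0.1163], 25]]'

```text
time: 9.75
tool_pos: [404.0, 309.2, 98.5]
tcp_rot: [179.8, -0.1, 90.0]
ft_force: [-1.7, -0.6, 7.9]
finger_gap: 33.6
grip_force: 39.6
```

Emit:
run_rows --increments '[[[0, 0, 0], [0, 0, 0], 25], [[0, 0, 0], [0, 0, 0], 25], [[0, 0, 0], [0, 0, 0], 25]]'

```text
time: 10.12
tool_pos: [404.0, 309.2, 98.5]
tcp_rot: [179.8, -0.1, 90.0]
ft_force: [-1.2, 0.4, 7.0]
finger_gap: 33.9
grip_force: 39.6
```

```bash
python3 - <<'E'
from h import *
t=optics.snapshot("top")
print("cork",blob(t,(5,70,60),(22,255,255),(195,115,268,185),16))
E
```

```text
cork (np.int32(1432), array([230.7, 146.4]), array([580.1, 201.6], dtype=float32), array([580. , 201.5]), ((580.055419921875, 201.1446533203125), (93.42050170898438, 93.55082702636719), 88.4050521850586))
```

In the tool's units: 178 mm / 800 = 0.2225, -108 mm / 800 = -0.135.

Emit:
run_rows --increments '[[[0, 0, 0], [0, 0, -0.0188], 25], [[0, 0, 0], [0, 0, -0.0563], 25], [[0, 0, 0], [-0.0125, 0.025, -0.0625], 25], [[0, 0, 0], [-0.0375, 0.0688, -0.0625], 25], [[0, 0, 0], [-0.075, 0.125, -0.0625], 25], [[0, 0, 0], [-0.1125, 0.1813, -0.0625], 25], [[0, 0, 0], [-0.135, 0.2225, -0.0625], 25], [[0, 0, 0], [-0.135, 0.2225, -0.0625], 25]]'

```text
time: 11.18
tool_pos: [583.2, 197.3, 145.7]
tcp_rot: [180.0, 0.0, 89.8]
ft_force: [-0.2, -0.0, -2.0]
finger_gap: 33.6
grip_force: 40.4
```

Emit:
run_rows --increments '[[[0, 0, 0], [0, 0, 0], 25], [[0, 0, 0], [0, 0, 0.025], 25], [[0, 0, 0], [0, 0, 0.05], 25], [[0, 0, 0], [0, 0, 0.0575], 25], [[0, 0, 0], [0, 0, 0.0575], 25]]'

```text
time: 11.8
tool_pos: [579.9, 200.6, 99.2]
tcp_rot: [-179.9, 0.0, 90.0]
ft_force: [0.0, 0.1, -1.7]
finger_gap: 33.8
grip_force: 40.5
```

```bash
python3 - <<'E'
from h import *
delta((582,201,98.5),90)
E
```

```text
shift [0.4 2.1 0.7] rpy [-1.7991e+02  2.0000e-02  9.0050e+01]
rotvec [-0.09  0.02  0.05]
```

In the tool's units: 1.5 mm / 800 = 0.0019, 1.4 mm / 800 = 0.0018.

Emit:
run_rows --increments '[[[0, 0, 0], [0, 0.0019, 0], 25], [[0, 0, 0], [0, 0.0019, 0.0009], 25], [[0, 0, 0], [0, 0.0019, 0.0018], 25], [[0, 0, 0], [0, 0.0019, 0.0018], 25]]'

```text
time: 12.3
tool_pos: [582.3, 200.3, 98.8]
tcp_rot: [-180.0, 0.0, 90.0]
ft_force: [0.5, -0.6, -2.3]
finger_gap: 34.2
grip_force: 40.5
```

In the tool's units: 1.4 mm / 800 = 0.0018, 0.7 mm / 800 = 0.0009.

Emit:
run_rows --increments '[[[0, 0, 0], [0, 0, 0.0009], 25], [[0, 0, 0], [0, 0, 0.0018], 25], [[0, 0, 0], [0, 0, 0.0018], 25], [[0, 0, 0], [0, 0, 0.0018], 25]]'

```text
time: 12.8
tool_pos: [582.6, 200.5, 98.7]
tcp_rot: [180.0, -0.0, 90.0]
ft_force: [-2.9, -0.7, 7.2]
finger_gap: 34.0
grip_force: 41.2
```

In the tool's units: -136 mm / 800 = -0.17, -110 mm / 800 = -0.1375.

Emit:
run_rows --increments '[[[0, 0, 0], [0, 0, 0], 60], [[0, 0, 0], [0, 0, 0], 60], [[0, 0, 0], [0, 0, 0], 60], [[0, 0, 0], [0, 0, -0.025], 60], [[0, 0, 0], [0, 0, -0.0938], 60], [[0, 0, 0], [-0.0225, -0.0625, -0.1063], 60], [[0, 0, 0], [-0.0488, -0.1375, -0.1063], 60], [[0, 0, 0], [-0.0613, -0.17, -0.1063], 60]]'

```text
time: 13.8
tool_pos: [444.3, 150.7, 183.6]
tcp_rot: [180.0, -0.0, 90.0]
ft_force: [0.3, 0.1, 0.5]
finger_gap: 60.5
grip_force: 0.0
```

Emit:
run_rows --increments '[[[0, 0, 0], [0, 0, 0], 60], [[0, 0, 0], [0, 0, 0], 60]]'

```text
time: 14.05
tool_pos: [447.4, 151.5, 184.0]
tcp_rot: [179.8, -0.0, 90.0]
ft_force: [0.5, -0.2, 0.7]
finger_gap: 59.8
grip_force: 0.0
```

```bash
python3 - <<'E'
from h import *
delta((446.8,151,122.5),90)
t=optics.snapshot("top");s=optics.snapshot("side")
a=cv2.resize(t["pixels"][100:250,130:330],(400,300)); b=cv2.resize(s["pixels"][60:255,125:385],(400,300))
cv2.imwrite("pics/g3.png",np.hstack([a,b]))
E
```

```text
shift [-0.6 -0.8 61.5] rpy [ 1.7985e+02 -4.0000e-02  8.9990e+01]
rotvec [ 0.15 -0.04 -0.01]
```

View pics/g3.png

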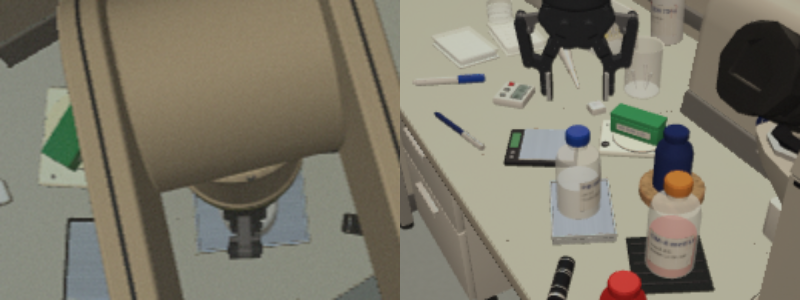

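The small bottle stands upright on the cork (side panel 675,165), and the fingers (547 and 607) are centred over the blue cap at (577,137). I'll grasp that bottle now.

In the tool's units: 61 mm / 800 = 0.0763, 55 mm / 800 = 0.0688.

Emit:
run_rows --increments '[[[0, 0, 0], [-0.0006, -0.0006, 0.0375], 60], [[0, 0, 0], [-0.0006, -0.0006, 0.0688], 60], [[0, 0, 0], [-0.0006, -0.0006, 0.0763], 60], [[0, 0, 0], [-0.0006, -0.0006, 0.0763], 60], [[0, 0, 0], [-0.0006, -0.0006, 0.0763], 25], [[0, 0, 0], [-0.0006, -0.0006, 0.0763], 25], [[0, 0, 0], [-0.0006, -0.0006, 0.0763], 25], [[0, 0, 0], [-0.0006, -0.0006, 0.0763], 25]]'

```text
time: 15.15
tool_pos: [446.9, 151.0, 122.9]
tcp_rot: [179.9, -0.0, 90.0]
ft_force: [0.9, -0.0, 7.3]
finger_gap: 29.8
grip_force: 39.7
```

Emit:
run_rows --increments '[[[0, 0, 0], [0, 0, 0], 25], [[0, 0, 0], [0, 0, 0], 25], [[0, 0, 0], [0, 0, 0], 25], [[0, 0, 0], [0, 0, -0.0188], 25], [[0, 0, 0], [0, 0, -0.05], 25], [[0, 0, 0], [0, 0, -0.05], 25], [[0, 0, 0], [0, 0, -0.05], 25]]'

```text
time: 16.02
tool_pos: [445.4, 150.7, 160.9]
tcp_rot: [-180.0, 0.0, 90.0]
ft_force: [-0.1, -0.6, -3.7]
finger_gap: 30.0
grip_force: 40.4
```

```bash
python3 - <<'E'
from h import *
delta((397,306.5,122.5),90)
t=optics.snapshot("top")
E
```

```text
shift [155.8 -48.4  38.4] rpy [-1.7996e+02  1.0000e-02  9.0000e+01]
rotvec [-0.04  0.01  0.  ]
```

In the tool's units: 155 mm / 800 = 0.1938, 140 mm / 800 = 0.175.

Emit:
run_rows --increments '[[[0, 0, 0], [0.025, -0.0075, 0], 25], [[0, 0, 0], [0.075, -0.0238, 0], 25], [[0, 0, 0], [0.1313, -0.0413, 0], 25], [[0, 0, 0], [0.175, -0.055, 0], 25], [[0, 0, 0], [0.1938, -0.06, 0], 25], [[0, 0, 0], [0.1938, -0.06, 0], 25], [[0, 0, 0], [0.1938, -0.06, 0.025], 25], [[0, 0, 0], [0.1938, -0.06, 0.0425], 25]]'

```text
time: 17.08
tool_pos: [397.9, 304.3, 126.3]
tcp_rot: [-179.9, 0.1, 89.9]
ft_force: [-0.1, 0.1, -3.8]
finger_gap: 30.0
grip_force: 40.3
```

Emit:
run_rows --increments '[[[0, 0, 0], [0, 0, 0.0013], 25], [[0, 0, 0], [0, 0, 0.0025], 25], [[0, 0, 0], [0, 0, 0.0025], 25], [[0, 0, 0], [0, 0, 0.0025], 25]]'

```text
time: 17.58
tool_pos: [398.2, 306.0, 126.1]
tcp_rot: [179.9, -0.0, 90.0]
ft_force: [-0.3, 0.2, -4.2]
finger_gap: 29.8
grip_force: 40.2
```

In the tool's units: 2.5 mm / 800 = 0.0031, -1.5 mm / 800 = -0.0019.

Emit:
run_rows --increments '[[[0, 0, 0], [0, -0.0019, 0.0019], 25], [[0, 0, 0], [0, -0.0019, 0.0031], 25], [[0, 0, 0], [0, -0.0019, 0.0031], 25], [[0, 0, 0], [0, -0.0019, 0.0031], 25]]'

```text
time: 18.08
tool_pos: [396.3, 305.8, 123.0]
tcp_rot: [-180.0, -0.0, 90.0]
ft_force: [-0.8, 0.0, -2.1]
finger_gap: 30.2
grip_force: 40.4
```

In the tool's units: 1.2 mm / 800 = 0.0015, 0.7 mm / 800 = 0.0009.

Emit:
run_rows --increments '[[[0, 0, 0], [0, 0, 0.0009], 25], [[0, 0, 0], [0, 0, 0.0015], 25], [[0, 0, 0], [0, 0, 0.0015], 25], [[0, 0, 0], [0, 0, 0.0015], 25]]'

```text
time: 18.58
tool_pos: [396.7, 306.2, 123.0]
tcp_rot: [179.9, -0.1, 90.0]
ft_force: [-3.2, -0.8, 6.8]
finger_gap: 29.7
grip_force: 41.2
```

In the tool's units: 142 mm / 800 = 0.1775, 25.5 mm / 800 = 0.0319, -30 degrees / 90 = -0.3333.

Emit:
run_rows --increments '[[[0, 0, 0], [0, 0, 0], 60], [[0, 0, 0], [0, 0, 0], 60], [[0, 0, 0], [0, 0, 0], 60], [[0, 0, 0], [0, 0, -0.025], 60], [[0, 0, 0], [0, 0, -0.0875], 60], [[0, 0, -0.1111], [0.0125, 0.0625, -0.0875], 60], [[0, 0, -0.2222], [0.025, 0.1375, -0.0875], 60], [[0, 0, -0.3333], [0.0319, 0.1775, -0.0875], 60]]'

```text
time: 19.58
tool_pos: [540.7, 331.2, 191.5]
tcp_rot: [180.0, 0.0, 120.3]
ft_force: [-0.7, 0.7, 0.4]
finger_gap: 60.2
grip_force: 0.0
```

Emit:
run_rows --increments '[[[0, 0, -0.1111], [0, 0, 0], 60], [[0, 0, -0.2222], [0, 0, 0.025], 60], [[0, 0, -0.3222], [0, 0, 0.075], 60], [[0, 0, -0.3222], [0, 0, 0.125], 60], [[0, 0, -0.3222], [0, 0, 0.125], 60], [[0, 0, -0.3222], [0, 0, 0.125], 60]]'

```text
time: 20.32
tool_pos: [539.0, 331.6, 93.3]
tcp_rot: [179.9, 0.0, 149.0]
ft_force: [0.4, 0.1, 1.1]
finger_gap: 60.2
grip_force: 0.0
```

```bash
python3 - <<'E'
from h import *
delta((538.3,331.7,25),148.9)
t=optics.snapshot("top");s=optics.snapshot("side")
a=cv2.resize(t["pixels"][120:270,130:330],(400,300)); b=cv2.resize(s["pixels"][90:210,180:340],(400,300))
cv2.imwrite("pics/g4.png",np.hstack([a,b]))
E
```

```text
shift [ 0.7 -0.4 68.3] rpy [1.7993e+02 4.0000e-02 1.4899e+02]
rotvec [0.07 0.04 0.09]
```

View pics/g4.png

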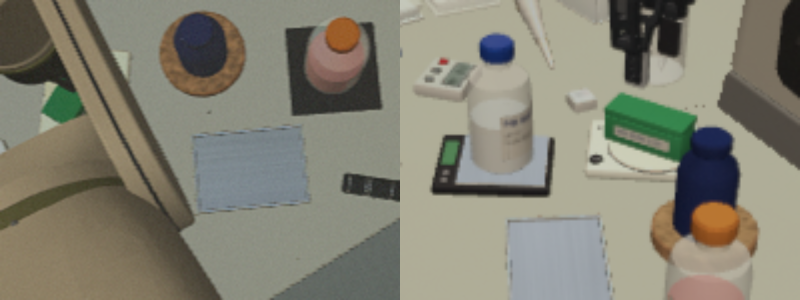

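The blue bottle is upright on the balance pan (side panel 500,110), the tray is empty, and the hand hangs over the case. Next I descend and grip the case.

In the tool's units: 68 mm / 800 = 0.085, 58 mm / 800 = 0.0725.

Emit:
run_rows --increments '[[[0, 0, 0], [0.0006, -0.0006, 0.0375], 60], [[0, 0, 0], [0.0006, -0.0006, 0.0725], 60], [[0, 0, 0], [0.0006, -0.0006, 0.085], 60], [[0, 0, 0], [0.0006, -0.0006, 0.085], 60], [[0, 0, 0], [0.0006, -0.0006, 0.085], 25], [[0, 0, 0], [0.0006, -0.0006, 0.085], 25], [[0, 0, 0], [0.0006, -0.0006, 0.085], 25], [[0, 0, 0], [0.0006, -0.0006, 0.085], 25]]' --grip_n 30

```text
time: 21.42
tool_pos: [539.0, 331.8, 25.9]
tcp_rot: [179.8, 0.1, 149.0]
ft_force: [0.5, -0.5, 6.2]
finger_gap: 34.5
grip_force: 31.3
```

Emit:
run_rows --increments '[[[0, 0, 0], [0, 0, 0], 25], [[0, 0, 0], [0, 0, 0], 25]]'

```text
time: 21.68
tool_pos: [539.0, 331.9, 25.9]
tcp_rot: [179.8, 0.1, 149.0]
ft_force: [0.6, 0.1, 6.4]
finger_gap: 34.2
grip_force: 31.3
```

```bash
python3 - <<'E'
from h import *
t=optics.snapshot("top");s=optics.snapshot("side")
for n,c,b in (("T",t,(222,175,290,232)),("S",s,(215,165,270,225))):
    print(n,blob(c,(100,20,60),(125,120,255),b,18))
E
```

```text
T (np.int32(1163), array([256.4, 207.6]), array([441.8, 148.1], dtype=float32), array([446.6, 152.8]), ((450.2572021484375, 151.2342987060547), (84.03730010986328, 118.472412109375), 4.211697578430176))
S (np.int32(154), array([255.3, 199.8]), array([478. , 131.4], dtype=float32), array([480.9, 140.7]), ((475.0467529296875, 142.68252563476562), (28.14041519165039, 88.1969223022461), 4.472672462463379))
```

In the tool's units: -202 mm / 800 = -0.2525, -145 mm / 800 = -0.1813, 54 degrees / 90 = 0.6.

Emit:
run_rows --increments '[[[0, 0, 0], [0, 0, -0.025], 25], [[0, 0, 0], [0, 0, -0.0688], 25], [[0, 0, 0.1], [-0.0025, -0.0313, -0.075], 25], [[0, 0, 0.2], [-0.0063, -0.075, -0.075], 25], [[0, 0, 0.3], [-0.0113, -0.125, -0.075], 25], [[0, 0, 0.4], [-0.0163, -0.1813, -0.075], 25], [[0, 0, 0.5], [-0.0213, -0.2375, -0.075], 25], [[0, 0, 0.6], [-0.0225, -0.2525, -0.075], 25]]'

```text
time: 22.78
tool_pos: [448.1, 146.8, 84.7]
tcp_rot: [180.0, 0.0, 94.6]
ft_force: [0.7, 0.5, -0.4]
finger_gap: 34.5
grip_force: 30.5
```

Emit:
run_rows --increments '[[[0, 0, 0.0133], [0, 0, 0.025], 25], [[0, 0, 0.0133], [0, 0, 0.05], 25], [[0, 0, 0.0133], [0, 0, 0.05], 25], [[0, 0, 0.0133], [0, 0, 0.05], 25]]'

```text
time: 23.28
tool_pos: [449.7, 148.9, 45.1]
tcp_rot: [179.9, -0.0, 93.8]
ft_force: [1.5, 0.0, -0.6]
finger_gap: 34.4
grip_force: 30.4
```

```bash
python3 - <<'E'
from h import *
delta((450.5,149.3,26),93.8)
E
```

```text
shift [ 0.4  0.8 19.1] rpy [ 1.7993e+02 -1.0000e-02  9.3810e+01]
rotvec [ 0.07 -0.01  0.01]
```

In the tool's units: 19 mm / 800 = 0.0238, 18 mm / 800 = 0.0225.

Emit:
run_rows --increments '[[[0, 0, 0], [0.0006, 0.0013, 0.0125], 25], [[0, 0, 0], [0.0006, 0.0013, 0.0213], 25], [[0, 0, 0], [0.0006, 0.0013, 0.0225], 25], [[0, 0, 0], [0.0006, 0.0013, 0.0238], 25], [[0, 0, 0], [0.0006, 0.0013, 0.0238], 25]]'

```text
time: 23.9
tool_pos: [450.1, 149.4, 25.8]
tcp_rot: [-180.0, 0.0, 93.8]
ft_force: [-5.8, -0.5, 13.2]
finger_gap: 34.4
grip_force: 32.4
```

In the tool's units: -155 mm / 800 = -0.1938, -130 mm / 800 = -0.1625.

Emit:
run_rows --increments '[[[0, 0, 0], [0, 0, 0], 58], [[0, 0, 0], [0, 0, 0], 58], [[0, 0, 0], [0, 0, 0], 58], [[0, 0, 0], [0, 0, -0.025], 58], [[0, 0, 0], [0, 0, -0.0938], 58], [[0, 0, 0], [0, 0, -0.1625], 58], [[0, 0, 0], [0, 0, -0.1938], 58], [[0, 0, 0], [-0.05, 0.0525, -0.1938], 58]]'

```text
time: 24.9
tool_pos: [495.8, 114.1, 183.6]
tcp_rot: [179.6, -0.1, 94.0]
ft_force: [1.2, 1.1, 1.0]
finger_gap: 58.4
grip_force: 0.0
```

Emit:
run_rows --increments '[[[0, 0, 0], [-0.0625, 0.0663, 0], 58], [[0, 0, 0.0422], [-0.0763, 0.08, 0], 58], [[0, 0, 0.0422], [-0.0763, 0.08, 0], 58], [[0, 0, 0.0422], [-0.0763, 0.08, 0], 58]]'

```text
time: 25.4
tool_pos: [561.8, 55.9, 179.3]
tcp_rot: [-179.9, -0.0, 90.0]
ft_force: [0.2, 0.1, -0.2]
finger_gap: 58.0
grip_force: 0.0
```

```bash
python3 - <<'E'
from h import *
delta((563,56,118.5),90)
t=optics.snapshot("top");s=optics.snapshot("side")
print("case",blob(t,(50,80,70),(85,255,255),(200,160,300,240),52))
print("plate",blob(t,(15,20,130),(45,90,255),(145,135,205,200),16))
a=cv2.resize(t["pixels"][120:270,130:330],(400,300)); b=cv2.resize(s["pixels"][90:240,180:380],(400,300))
cv2.imwrite("pics/g5.png",np.hstack([a,b]))
E
```

```text
shift [ 0.1  1.2 60.8] rpy [-1.7994e+02 -2.0000e-02  9.0050e+01]
rotvec [-0.06 -0.02  0.05]
case (np.int32(669), array([255.3, 202.1]), array([449.5, 149.7], dtype=float32), array([448.4, 149.5]), ((449.5547180175781, 149.45376586914062), (35.17557144165039, 83.76934814453125), 3.867121934890747))
plate (np.int32(3263), array([174.7, 166.8]), array([537.5, 325.7], dtype=float32), array([536.7, 326.1]), ((537.6987915039062, 326.995361328125), (131.780517578125, 146.99758911132812), 89.73412322998047))
```

View pics/g5.png

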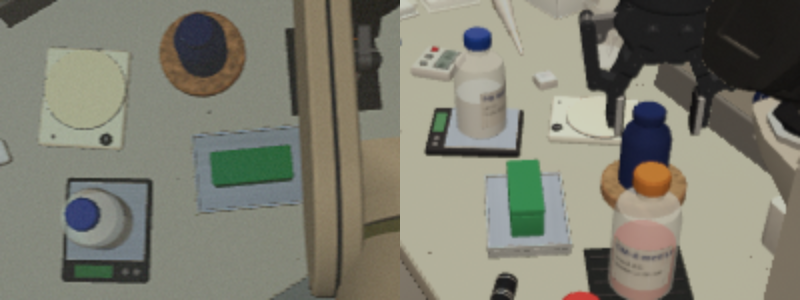

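The case lies flat and centred in the tray (left panel 252,166) and the stirrer plate is clear at (85,90). The fingers are above the orange cap, so I'll grasp it.

In the tool's units: 61 mm / 800 = 0.0763, 55 mm / 800 = 0.0688.

Emit:
run_rows --increments '[[[0, 0, 0], [0, 0.0013, 0.0375], 58], [[0, 0, 0], [0, 0.0013, 0.0688], 58], [[0, 0, 0], [0, 0.0013, 0.0763], 58], [[0, 0, 0], [0, 0.0013, 0.0763], 58], [[0, 0, 0], [0, 0.0013, 0.0763], 25], [[0, 0, 0], [0, 0.0013, 0.0763], 25], [[0, 0, 0], [0, 0.0013, 0.0763], 25], [[0, 0, 0], [0, 0.0013, 0.0763], 25]]' --grip_n 40

```text
time: 26.5
tool_pos: [564.5, 55.5, 120.6]
tcp_rot: [179.9, -0.0, 90.0]
ft_force: [-2.3, 0.1, 5.9]
finger_gap: 32.3
grip_force: 39.8
```

Emit:
run_rows --increments '[[[0, 0, 0], [0, 0, 0], 25], [[0, 0, 0], [0, 0, 0], 25], [[0, 0, 0], [0, 0, -0.0188], 25], [[0, 0, 0], [0, 0, -0.075], 25], [[0, 0, 0], [0, 0, -0.0875], 25], [[0, 0, 0], [0, 0, -0.0875], 25]]'

```text
time: 27.25
tool_pos: [564.0, 55.5, 189.4]
tcp_rot: [179.9, -0.0, 90.0]
ft_force: [-0.3, 0.3, -4.0]
finger_gap: 32.0
grip_force: 40.8
```

```bash
python3 - <<'E'
from h import *
t=optics.snapshot("top")
print(ray(t,172.25,164.75,16))
E
```

```text
[541.94864539 331.15024846]
```

In the tool's units: 265 mm / 800 = 0.3313, 200 mm / 800 = 0.25.

Emit:
run_rows --increments '[[[0, 0, 0], [0.0188, -0.0125, 0], 25], [[0, 0, 0], [0.0563, -0.035, 0], 25], [[0, 0, 0], [0.1063, -0.06, 0], 25], [[0, 0, 0], [0.1563, -0.0825, 0], 25], [[0, 0, 0], [0.2, -0.0825, 0], 25], [[0, 0, 0], [0.25, -0.0625, 0], 25], [[0, 0, 0], [0.3, -0.0425, 0], 25], [[0, 0, 0], [0.3313, -0.0313, 0], 25]]'

```text
time: 28.3
tool_pos: [536.9, 322.7, 186.7]
tcp_rot: [-179.8, 0.0, 90.1]
ft_force: [0.1, -0.7, -3.3]
finger_gap: 32.1
grip_force: 41.0
```

Emit:
run_rows --increments '[[[0, 0, 0], [0.0125, 0.0038, 0], 25], [[0, 0, 0], [0.0125, 0.0038, 0], 25], [[0, 0, 0], [0.0125, 0.0038, 0], 25], [[0, 0, 0], [0.0125, 0.0038, 0.0313], 25], [[0, 0, 0], [0.0125, 0.0038, 0.0563], 25], [[0, 0, 0], [0.0125, 0.0038, 0.0663], 25], [[0, 0, 0], [0.0125, 0.0038, 0.0663], 25], [[0, 0, 0], [0.0125, 0.0038, 0.0663], 25]]'

```text
time: 29.3
tool_pos: [542.0, 330.7, 136.8]
tcp_rot: [179.9, -0.0, 90.0]
ft_force: [-0.0, 0.5, -4.2]
finger_gap: 32.3
grip_force: 41.0
```

```bash
python3 - <<'E'
from h import *
delta((542.3,330.7,132.5),90)
E
```

```text
shift [-0.   0.3  4.3] rpy [ 1.7992e+02 -4.0000e-02  9.0000e+01]
rotvec [ 0.08 -0.04 -0.  ]
```

In the tool's units: 4.4 mm / 800 = 0.0055, 3.7 mm / 800 = 0.0046.

Emit:
run_rows --increments '[[[0, 0, 0], [0, 0, 0.0025], 25], [[0, 0, 0], [0, 0, 0.0038], 25], [[0, 0, 0], [0, 0, 0.0046], 25], [[0, 0, 0], [0, 0, 0.0055], 25], [[0, 0, 0], [0, 0, 0.0055], 25]]'

```text
time: 29.92
tool_pos: [541.8, 330.9, 132.7]
tcp_rot: [179.9, -0.0, 90.0]
ft_force: [-2.8, -0.8, 6.5]
finger_gap: 32.1
grip_force: 41.8
```

The manual's scale: shifts go in shares of 800 mm and turns go in shares of 90 degrees. Converting my numbers, -165 mm / 800 = -0.2063, -105 mm / 800 = -0.1313.

Emit:
run_rows --increments '[[[0, 0, 0], [0, 0, 0], 60], [[0, 0, 0], [0, 0, 0], 60], [[0, 0, 0], [0, 0, 0], 60], [[0, 0, 0], [0, 0, -0.025], 60], [[0, 0, 0], [0, 0, -0.0938], 60], [[0, 0, 0], [-0.0625, -0.0225, -0.1], 60], [[0, 0, 0], [-0.1313, -0.0475, -0.1], 60], [[0, 0, 0], [-0.2063, -0.075, -0.1], 60]]'

```text
time: 30.92
tool_pos: [481.8, 165.7, 213.4]
tcp_rot: [179.8, -0.0, 90.1]
ft_force: [1.9, -0.8, -0.5]
finger_gap: 60.4
grip_force: 0.0
```

Emit:
run_rows --increments '[[[0, 0, 0], [-0.0688, -0.025, 0], 60], [[0, 0, 0], [-0.1375, -0.05, 0], 60], [[0, 0, 0], [-0.2063, -0.075, 0], 60], [[0, 0, 0], [-0.2813, -0.075, 0], 60], [[0, 0, 0], [-0.3563, -0.075, 0], 60], [[0, 0, 0], [-0.4188, -0.075, 0], 60], [[0, 0, 0], [-0.4188, -0.075, 0], 60], [[0, 0, 0], [-0.4188, -0.075, 0], 60]]'

```text
time: 31.92
tool_pos: [422.1, -168.2, 212.4]
tcp_rot: [179.9, 0.0, 89.9]
ft_force: [0.5, 0.1, 0.6]
finger_gap: 60.2
grip_force: 0.0
```

```bash
python3 - <<'E'
from h import *
t=optics.snapshot("top");s=optics.snapshot("side")
print("orange",blob(t,(3,150,100),(20,255,255),(140,110,210,200),151)[1:4])
print("blue",blob(t,(110,120,70),(125,255,255),(150,200,215,265),141)[:4])
print("case",blob(t,(50,80,70),(85,255,255),(200,160,300,240),52)[4])
print("tray",blob(t,(100,20,60),(125,120,255),(222,175,290,232),18)[4])
a=cv2.resize(t["pixels"][110:260,140:340],(400,300)); b=cv2.resize(s["pixels"][90:240,180:380],(400,300))
cv2.imwrite("pics/g6.png",cv2.resize(np.hstack([a,b]),(800,300)))
E
```

```text
orange (array([156.8, 150.4]), array([540. , 331.6], dtype=float32), array([539.8, 331.4]))
blue (np.int32(191), array([170.2, 226.6]), array([396.3, 307.2], dtype=float32), array([396.4, 307.2]))
case ((449.5420837402344, 149.64117431640625), (35.17557144165039, 83.74589538574219), 3.867121934890747)
tray ((441.4576416015625, 151.4071044921875), (66.51091766357422, 116.83523559570312), 4.211697101593018)
```

View pics/g6.png

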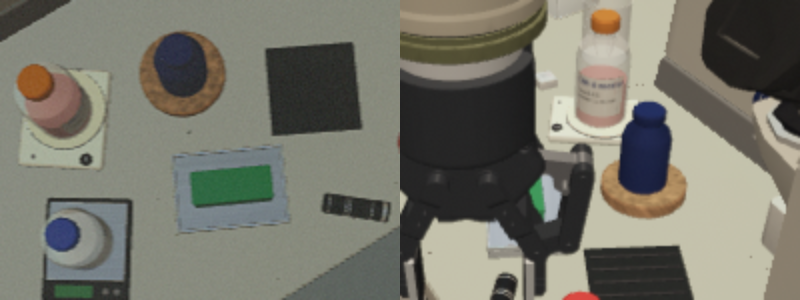

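The final view shows every item upright or flat and centred on its own station:
- Orange cap bottle on the stirrer (35,85).
- Blue cap bottle on the balance (65,235).
- Small bottle on the cork (180,65).
- Case in the tray (232,185).

The torch at (355,207) is untouched and the hand is clear, so I'm handing in.

```bash
python3 -c "
from bench import workorder
print(workorder.hand_in())"
```

```text
the job is handed in; nothing more can be done
None
```

I handed the job in at about 32 s: the last pictures show all four items on the middle of their own stations, bottles upright, case flat along the tray and the torch untouched, but hand-in returned no verdict.

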